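# Push an exposed film cartridge through the drop box's spring flap

### The arm

A 6-joint arm with a two-finger parallel gripper is mounted at the origin on the work surface. World frame = base frame: x ahead of the robot, y to its left, z up, the work surface at z = 0. Lengths are in mm, angles in rad, forces in N, time in s.
With the tool pointing down it reaches from about 300 to 1000 mm from the base axis. Payload 5.1 kg.
Tool frame: the origin (TCP) lies between the finger pads; the fingertips stand 25 mm ahead of it and the grasp point (between the pads) lies 6 mm ahead of it; x points along the fingers, y is the direction in which the jaws open and shut, and the axes are right-handed (so a half turn about x gives the same grasp; the last joint's range is limited). The gripper opens to 95 mm and grips with 3 to 60 N. Pads are 20 mm wide; open, the fingers measure 119 mm over their backs; the gripper's body (75 mm by 180 mm) begins 59 mm behind the grasp point.
Start: joints at [-1.294, 0.124, 1.65, -0, 1.367, -0.083], TCP at [228.824, -608.379, 239.656] pointing down, gripper open.
Joint ranges: [-2.61, 2.61], [-1.02, 2.33], [0.03, 2.71], [-1.35, 4.49], [0.32, 2.68], [-2.91, 2.91]. Speed limits (rad/s): [2.57, 2.57, 3.14, 3.14, 3.14, 3.14].

### API

Orientations are given as [roll, pitch, yaw] about the fixed x, y, z axes, in that order (R = Rz(yaw) Ry(pitch) Rx(roll)).
In Python, from plant import arm gives the robot as it stands.
- The arm moves only by the tool arm_command, never from a script. Its argument "commands" is a list of rows, each an object with "travel": the shift along the world's x, y, z in units of 5 cm (1.0 is 5 cm), a list of three; "dr": the turn, a rotation vector about the world's x, y, z in units of 5 degrees (1.0 is 5 degrees), a list of three. In form: [{"travel": [dx, dy, dz], "dr": [wx, wy, wz]}, ...]. A call has 1 to 12 rows; each row shifts and turns the pose as measured when the row begins; what a row does not reach is not made up. A row lasts 1/8 s, in which the tool goes at most 62.5 mm and 10.7 degrees, less where a joint would pass 70% of its speed; a pose out of reach is approached as far as the arm can. A call with a number of a shift or a turn outside -1 to 1 is refused whole. A call with a gripper value outside its range is refused whole. "fingers" is the closure in counts, from 0 (fully open) to 255 (shut), set as the call begins (left out, the last holds). The fingers move at their own pace and stop on an object; the grip force is fixed at half the most. Time passes only in rows, so rows that do not move let the fingers close. It gives the time, the measured TCP pose, the force and the opening at its end, in the units of the state.
- arm.state(): the state, without advancing time (a new reading comes with each control period).
- arm.grab_frame(name): name is "side" or "top"; returns a dict with "frame" (480x640x3 uint8, blue, green, red), "z_map" (480x640 float32, mm along the optical axis (not along the pixel's ray), 0 where there is no reading), "fx", "fy", "cx", "cy" (pixels), "R" (3x3) and "t" (3): a world point X has camera coordinates R X + t. Camera axes: x right, y down, z forward; pixel columns grow to the right and rows downward; lengths in mm; the calibration is good to about 2 mm. A picture is of the moment at which its call begins.
- arm.close_job(): hands the job in, once; it reports no verdict.
The state is a dict: "t": time; "joint_positions": joint angles; "qvel": joint speeds; "effort": joint torques, N m; "tool_pos": TCP position; "eef_rot": TCP orientation; "contact_force": force on the tool from outside, world axes, zero at the start; "ft_torque": the same for the moment, N m; "opening": finger opening in mm.
Only numpy, scipy, OpenCV 4.12 (cv2) and the standard library are available. Lean on these libraries where they do the work, as an engineer would, in place of code of your own. Each camera call takes 0.05 s, during which the arm holds its last target.

### The job

The black film cartridge standing in the lane of the drop box has been exposed: hold the box's orange spring flap open with one fingertip and, while it is held, push the cartridge along its lane and over the sill into the box with the other finger, then draw back so that the flap shuts behind it. Do not grip or lift the cartridge, do not shove the flap open with the cartridge, and leave everything else on the counter where it stands.

Things in the scene. Friction and masses are not known exactly. Their poses are not given: they have to be found in the camera images.
- dropbox: Cream and aluminium film drop box, screwed down, 330 mm long, 120 wide. Origin at counter height under the middle of its gateway; x points from the deck through the gateway into the box (the pushing direction), y to the left seen that way, z up. Positions below in this frame, mm. The gateway at x = 0 is 110 wide (y -55 to 55) and, like the box behind, open at the top.
- lane (a point): Point on the lane's centre line at deck level, box frame (-100, -27, 80). The flat deck is 80 above the counter, from x = -190 to the sill edge at x = 8, y -60 to 60. The lane is 40 wide along x, between two rails 7 high and 3.5 thick that end at x = -6; left of it the deck is bare. Right of the deck, a ledge at deck height (x -150 to -60, y -108 to -60) carries a yellow cartridge.
- well (a point): Middle of the well's padded floor inside the box, box frame (71, 0, 10). The well runs from the sill edge at x = 8 to x = 135, y -55 to 55; its 5 mm walls rise to 126 above the counter. A cartridge pushed over the sill drops 70 mm to this floor.
- gate (a joint): Angle of the orange flap about its upright hinge at x = 0, y = 53 of the box: 0 shut across the gateway, growing to 1.5 as it swings into the box (+x) towards the left wall. The leaf is 4 mm thick, reaches from 2 to 103 mm from the hinge and from 83 to 125 mm above the counter. A spring shuts it within about a second of letting go: 0.02 N m when shut, 0.06 fully open.
- gate_edge (a point): Middle of the flap's free edge: 103 mm from the hinge, 104 mm above the counter.
- cart_center (a point): Centre (half-way up the block) of the black film cartridge with a grey foot: a block 40 mm long (along its x, the lane), 34 mm wide, 40 mm high, with a steel knob 18 mm across and 6 mm high on top; about 60 g. It stands loose in the lane in front of the flap, nearly square to it. Its x axis points along the lane towards the flap.
- fresh1_center (a point): Centre of the yellow film cartridge with a white foot, same shape and size, standing on the side ledge of the drop box, about 59 mm right of the lane's centre line. To be left alone.
- fresh2_center (a point): Centre of the green film cartridge with a white foot, same shape and size, standing on the counter. To be left alone.
- winder: Tan bakelite film winder, 90 x 60 mm and 83 mm high with its crank, origin under its middle. To be left alone.
- dome: Frosted white diffuser dome, 90 mm across, 54 mm high, origin under its middle. To be left alone.
- lenscap: Black lens cap, 62 mm across, 11 mm high, origin under its middle. To be left alone.
- reel: Steel developing reel, 64 mm across, 40 mm high, origin under its middle. To be left alone.
Not all that is in view belongs to the job. There is more than one size of the part that bears cart_center; the job needs the largest.

How it is judged (in metres and radians):
On the way, in this order (a step that is already met when the one before it is completed fails the run):
1. a finger holds the flap open while the cartridge is still in front of the gateway (value of joint gate above 0.5 rad and contact force between the fingers and gate above 0.05 N and x of cart_center in the frame of dropbox below -0.015 m), for 0.1 s.
2. a finger pushes the cartridge over the sill while a finger still holds the flap open (value of joint gate above 0.5 rad and contact force between the fingers and gate above 0.05 N and contact force between the fingers and cart above 0.02 N and x of cart_center in the frame of dropbox above -0.008 m).
At the end, for the whole second after the job is handed in: The black cartridge lies at rest in the well of the drop box (its centre between the well's walls, lower than 60 mm above the counter) and the flap is shut to within 0.1 rad (x of cart_center in the frame of dropbox between 0.01 and 0.135 m and y of cart_center in the frame of dropbox between -0.055 and 0.055 m and z of cart_center in the frame of dropbox below 0.06 m and value of joint gate below 0.1 rad and linear speed of cart below 0.03 m/s); the robot touches nothing.
It fails at once if the cartridge is gripped or squeezed (over 12 N from the fingers) (contact force between the fingers and cart above 12 N).
It fails at once if the cartridge is lifted more than 20 mm off the deck's level (z of cart_center in the frame of dropbox above 0.12 m).
It fails at once if the cartridge is used to shove the flap open (more than 1.5 N on it from in front of the gateway) (contact force between cart and gate above 1.5 N and x of cart_center in the frame of dropbox below 0 m).
It fails at once if another thing on the counter is moved more than 20 mm (distance of any of fresh1_center, fresh2_center, winder, dome, lenscap, reel from where it was at the start of the episode above 0.02 m).
It also fails if it takes over 40 s, if anything falls off the work surface, if the arm or the gripper's body presses on something with over 40 N, if the wrist force passes 120 N, or if a joint passes its speed limit or range.

## Working session

There is one attempt and no reset: what is moved stays moved. The work goes in short steps, Python scripts to look and compute and a tool call to move; the robot and the scene stay as the last step left them, time stands still between calls to the robot, and variables do not carry over. Pictures are saved under pics/ and viewed, and the job is handed in when it is done.

Besides the shell and the picture viewer there is one more tool, called after "Call:" by a JSON object that holds its "name" and its "arguments", one argument or row to a line. arm_command: Moves the arm, as the interface text tells. Its arguments: {"type":"object","properties":{"commands":{"type":"array","items":{"type":"object","properties":{"travel":{"type":"array","items":{"type":"number","minimum":-1,"maximum":1}},"dr":{"type":"array","items":{"type":"number","minimum":-1,"maximum":1}}}}},"fingers":{"type":"number"}},"required":["commands"]}

```bash
ls; mkdir -p pics
python3 - <<'E'
from plant import arm
import cv2,numpy as np
print(arm.state())
for n in("side","top"):
    f=arm.grab_frame(n); cv2.imwrite(f"pics/{n}0.png",f["frame"]); np.savez(f"{n}0.npz",**f)
    print(n,f["fx"],f["fy"],f["cx"],f["cy"],np.round(f["R"],3).tolist(),np.round(f["t"],1),(f["z_map"]>0).mean())
E
```

```text
pics
{'t': 0.0, 'joint_positions': array([-1.29358873e+00,  1.24472393e-01,  1.65164761e+00,  8.54224255e-06,
        1.36749149e+00, -8.25794481e-02]), 'qvel': array([-7.63029988e-04, -1.40389207e-03,  8.70370082e-04,  1.47891939e-03,
       -7.16206671e-04,  4.26023421e-05]), 'effort': array([ 1.25078022e-03, -4.17588902e+01, -3.59937894e+01,  7.75627024e-02,
        4.90481767e-02, -1.96881424e-04]), 'tool_pos': array([ 228.67675102, -607.82640486,  238.42376752]), 'eef_rot': array([-1.65751814,  1.56877747,  1.84385982]), 'contact_force': array([ 2.47684654e-01, -1.74198532e+00, -1.88628451e-04]), 'ft_torque': array([-0.01328179, -0.01406158, -0.00467032]), 'opening': 94.69549390211503}
side 611.4218779346329 611.4218779346329 318.2974324895213 239.33518614745736 [[-0.995, -0.094, 0.022], [-0.072, 0.563, -0.823], [0.065, -0.821, -0.567]] [ 577.4  141.3 1481. ] 0.9961458333333333
top 456.9784708887473 456.9784708887473 315.8884103936387 237.42633753933706 [[-0.019, -1.0, -0.018], [-0.992, 0.021, -0.127], [0.127, 0.016, -0.992]] [ -16.2  607.6 1184. ] 0.9960416666666667
```

View pics/side0.png

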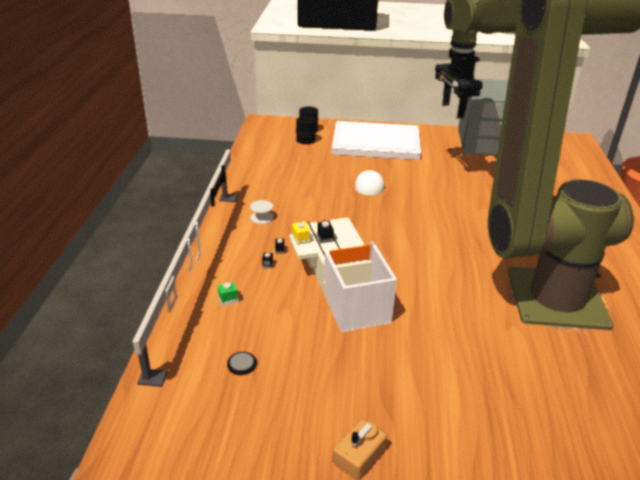

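View pics/top0.png

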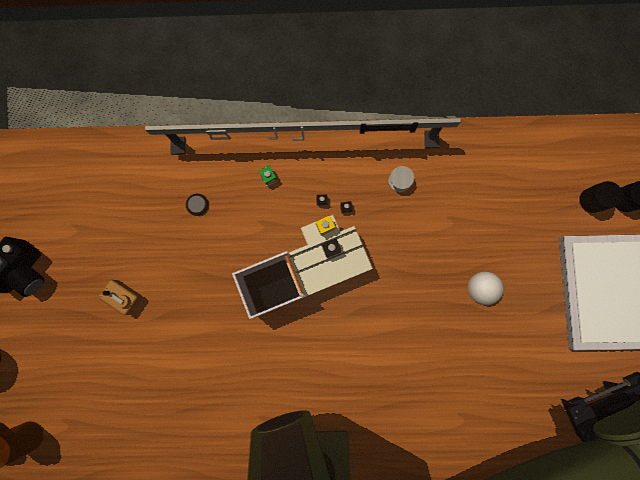

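The top view shows the drop box at about (240-375, 228-318). The black cartridge in its lane is at (332,247), the yellow one at (326,225), and two small black decoys stand on the counter at (322,200) and (346,207). Next I measure from the depth.

```bash
cat > h.py <<'E'
import numpy as np,cv2
def world(f):
    v,u=np.mgrid[0:480,0:640]; z=f["z_map"].astype(float)
    P=np.stack([(u-f["cx"])/f["fx"]*z,(v-f["cy"])/f["fy"]*z,z],-1)
    return (P-f["t"])@f["R"]
def onplane(f,u,v,h):
    d=np.array([(u-f["cx"])/f["fx"],(v-f["cy"])/f["fy"],1.])@f["R"]; o=-f["t"]@f["R"]
    return o+d*(h-o[2])/d[2]
def proj(f,X):
    c=f["R"]@np.array(X)+f["t"]; return f["fx"]*c[0]/c[2]+f["cx"],f["fy"]*c[1]/c[2]+f["cy"]
E
python3 - <<'E'
import numpy as np,cv2
from h import *
f=dict(np.load("top0.npz")); W=world(f); H=W[...,2]
print("counter",np.median(H[330:350,300:450]))
roi=np.zeros((480,640),bool); roi[215:325,225:380]=1
for lo,hi in((72,90),(116,136)):
    m=(roi&(H>lo)&(H<hi))
    pts=W[m]; print(lo,m.sum(),np.median(pts[:,2]), cv2.minAreaRect(pts[:,:2].astype(np.float32)), np.round(cv2.boxPoints(cv2.minAreaRect(pts[:,:2].astype(np.float32))),1).tolist())
c=f["frame"][205:335,215:390]; cv2.imwrite("pics/z0.png",cv2.resize(c,None,fx=4.5,fy=4.5,interpolation=cv2.INTER_CUBIC))
s=dict(np.load("side0.npz"));c=s["frame"][200:340,270:410]; cv2.imwrite("pics/z1.png",cv2.resize(c,None,fx=4,fy=4,interpolation=cv2.INTER_CUBIC))
E
```

```text
counter 0.16852457510341823
72 3704 80.21007300759445 ((538.9468994140625, 11.708511352539062), (168.3000030517578, 326.1099548339844), 21.1950740814209) [[401.5, 133.3000030517578], [519.4000244140625, -170.6999969482422], [676.4000244140625, -109.9000015258789], [558.5, 194.1999969482422]]
116 891 123.88361263288695 ((518.2830200195312, 31.397018432617188), (141.01182556152344, 300.5547180175781), 31.093095779418945) [[380.29998779296875, 123.69999694824219], [535.5, -133.6999969482422], [656.2999877929688, -60.900001525878906], [501.1000061035156, 196.5]]
```

View pics/z0.png

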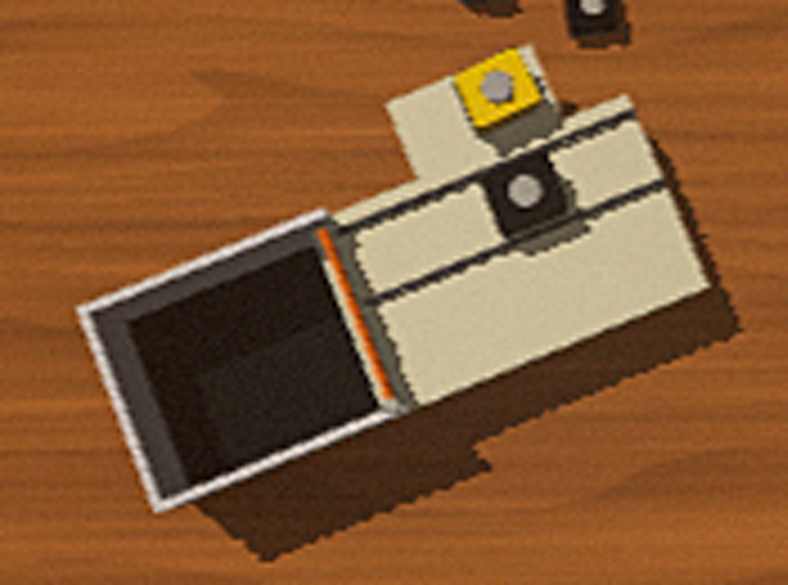

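View pics/z1.png

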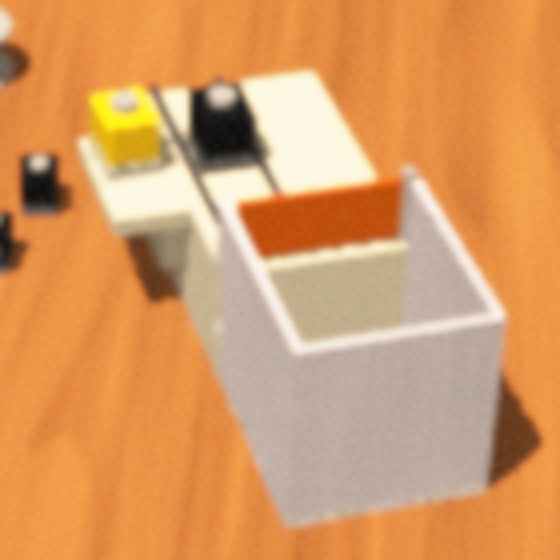

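```bash
cat >> h.py <<'E'
def fit(B,Wp):
    B=np.array(B)[:,:2];Wp=np.array(Wp)[:,:2]
    b,w=B.mean(0),Wp.mean(0); A=(B-b);C=(Wp-w)
    th=np.arctan2((A[:,0]*C[:,1]-A[:,1]*C[:,0]).sum(),(A*C).sum())
    R=np.array([[np.cos(th),-np.sin(th)],[np.sin(th),np.cos(th)]]); t=w-R@b
    return th,R,t,(A@R.T+w-Wp)
E
python3 - <<'E'
import numpy as np,cv2
from h import *
f=dict(np.load("top0.npz")); s=dict(np.load("side0.npz"))
z=lambda u,v:(u/4.5+215-.39,v/4.5+205-.39)
z1=lambda u,v:(u/4+270-.375,v/4+200-.375)
model=[(140,-60,126),(140,60,126),(-190,-60,80),(-190,60,80)]
top=[z(79,309),z(157,512),z(630,95),z(711,288)]
Wp=[onplane(f,*p,m[2]) for p,m in zip(top,model)]
th,R,t,r=fit(model,Wp); print(np.round(Wp,1),th,np.degrees(th),t); print(np.round(r,1))
sd=[((297,352),model[0]),((505,318),model[1]),((317,70),model[3])]
Ws=[onplane(s,*z1(*p),m[2]) for p,m in sd]
print("side",np.round(Ws,1)); th2,R2,t2,r2=fit([m for _,m in sd],Ws); print(th2,t2,np.round(r2,1))
inv=lambda X:(R.T@(np.array(X)[:2]-t))
def rep(n,f,p,h):
    X=onplane(f,*p,h);print(n,np.round(X,1),"box",np.round(inv(X),1))
rep("knob top",f,z(525,191),126); rep("knob side",s,z1(222,92),126)
rep("yknob top",f,z(498,86),126); rep("yknob side",s,z1(124,101),126)
rep("flapR",f,z(324,232),125);rep("flapL",f,z(390,398),125)
rep("railR far",f,z(633,113),87)
rep("railL far",f,z(664,184),87)
E
```

```text
[[ 511.2  178.2  126. ]
 [ 400.8  135.4  126. ]
 [ 630.2 -130.    80. ]
 [ 518.4 -172.6   80. ]] 1.937414439461985 111.00567054887587 [506.20705132  26.10841118]
[[ 0.8  0.1]
 [-0.8 -0.1]
 [ 0.1  0.2]
 [-0.1 -0.2]]
side [[ 511.5  179.7  126. ]
 [ 401.3  137.   126. ]
 [ 517.2 -172.2   80. ]]
1.9334644694478418 [505.99713941  27.23134621] [[ 1.  -0.3]
 [-1.  -0.2]
 [ 0.1  0.5]]
knob top [571.1 -67.5 126. ] box [-110.7  -27. ]
knob side [572.4 -67.  126. ] box [-110.6  -28.4]
yknob top [629.8 -53.9 126. ] box [-119.1  -86.7]
yknob side [630.9 -49.3 126. ] box [-115.1  -89.3]
flapR [550.9  43.4 125. ] box [  0.2 -47.9]
flapL [459.6   8.5 125. ] box [ 0.3 49.8]
railR far [ 618.7 -130.9   87. ] box [-186.9  -48.8]
railL far [ 577.6 -147.3   87. ] box [-187.4   -4.5]
```

Both views agree on the box to about 1 mm: origin near (506.1, 26.7), yaw about 111°. The knob measures at lane y = -27, as it should. I'll set the jaws 22° off the pushing direction, so one finger trails behind the cartridge in the lane and the other leads on the flap.

```bash
cat >> h.py <<'E'
from scipy.spatial.transform import Rotation as Ro
TH=np.radians(110.95); RB=np.array([[np.cos(TH),-np.sin(TH)],[np.sin(TH),np.cos(TH)]]); TB=np.array([506.1,26.6])
def b2w(p): return RB@np.array(p,float)+TB
def w2b(p): return RB.T@(np.array(p,float)[:2]-TB)
E
python3 - <<'E'
from plant import arm
from h import *
from scipy.optimize import brentq
s=arm.state(); R=Ro.from_euler('xyz',s["eef_rot"]).as_matrix(); print(np.round(R,3), s["joint_positions"])
yaw=np.degrees(np.arctan2(R[1,1],R[0,1])); print("tool y yaw",yaw)
for phi in (18,22,26):
    a=np.array([np.cos(np.radians(phi)),np.sin(np.radians(phi))]); b=np.array([-a[1],a[0]])
    cor=[i*6*a+j*10*b for i in(-1,1) for j in(-1,1)]
    e=max(c[0] for c in cor); k=max(cor,key=lambda c:c[0])
    print(phi,"e",e)
    for c in(-110,-80,-60,-40,-20,-8,8,20,30):
        p=np.array([c-20-e,-27-k[1]]); q=p+107*a
        out=[]
        g=lambda th:max((q+d-[0,53])@[np.cos(th),np.sin(th)] for d in cor)+2
        th=brentq(g,-.5,1.9) if g(-.5)*g(1.9)<0 else np.nan
        d=max(cor,key=lambda d:d@[np.cos(th),np.sin(th)]); r=(q+d-[0,53])@[np.sin(th),-np.cos(th)]
        print(c,"tcpbox",np.round(p+53.5*a,1),"flapfinger",np.round(q,1),"th",round(th,2),"r",round(r,1))
phi=22;a=np.array([np.cos(np.radians(phi)),np.sin(np.radians(phi))]);st=np.array([-160,-19.7])+53.5*a
print("start box",st,"world",b2w(st),"want yaw",np.degrees(TH)+phi, "dirx",RB[:,0])
E
```

```text
[[-0.001  0.352 -0.936]
 [ 0.002 -0.936 -0.352]
 [-1.    -0.002 -0.   ]] [-1.29359313e+00  1.24449262e-01  1.65151159e+00 -3.46689228e-06
  1.36748720e+00 -8.26009648e-02]
tool y yaw -69.38469170631011
18 e 8.796509041520395
-110 tcpbox [-87.9  -2.8] flapfinger [-37.   13.7] th nan r nan
-80 tcpbox [-57.9  -2.8] flapfinger [-7.  13.7] th 0.08 r 46.9
-60 tcpbox [-37.9  -2.8] flapfinger [13.  13.7] th 0.57 r 31.9
-40 tcpbox [-17.9  -2.8] flapfinger [33.  13.7] th 0.95 r 45.2
-20 tcpbox [ 2.1 -2.8] flapfinger [53.  13.7] th 1.14 r 62.2
-8 tcpbox [14.1 -2.8] flapfinger [65.  13.7] th 1.21 r 73.1
8 tcpbox [30.1 -2.8] flapfinger [81.  13.7] th 1.27 r 88.1
20 tcpbox [42.1 -2.8] flapfinger [93.  13.7] th 1.31 r 99.6
30 tcpbox [52.1 -2.8] flapfinger [103.   13.7] th 1.33 r 109.2
22 e 9.309169061559844
-110 tcpbox [-89.7   0.1] flapfinger [-40.1  20.1] th nan r nan
-80 tcpbox [-59.7   0.1] flapfinger [-10.1  20.1] th 0.03 r 39.9
-60 tcpbox [-39.7   0.1] flapfinger [ 9.9 20.1] th 0.58 r 24.3
-40 tcpbox [-19.7   0.1] flapfinger [29.9 20.1] th 1.03 r 38.2
-20 tcpbox [0.3 0.1] flapfinger [49.9 20.
[... 258 characters left out ...]
26 e 9.776475745685776
-110 tcpbox [-91.7   2.8] flapfinger [-43.6  26.3] th 1.87 r -45.2
-80 tcpbox [-61.7   2.8] flapfinger [-13.6  26.3] th -0.06 r 33.3
-60 tcpbox [-41.7   2.8] flapfinger [ 6.4 26.3] th 0.57 r 16.7
-40 tcpbox [-21.7   2.8] flapfinger [26.4 26.3] th 1.13 r 31.2
-20 tcpbox [-1.7  2.8] flapfinger [46.4 26.3] th 1.3 r 49.7
-8 tcpbox [10.3  2.8] flapfinger [58.4 26.3] th 1.35 r 61.3
8 tcpbox [26.3  2.8] flapfinger [74.4 26.3] th 1.4 r 76.9
20 tcpbox [38.3  2.8] flapfinger [86.4 26.3] th 1.42 r 88.7
30 tcpbox [48.3  2.8] flapfinger [96.4 26.3] th 1.44 r 98.5
start box [-110.39566378    0.34145275] world [545.25343271 -76.61980371] want yaw 132.95 dirx [-0.35755311  0.93389281]
```

Call:
{"name": "arm_command", "arguments": {
  "commands": [
    {"travel": [0.5, 0.8, 0], "dr": [0, 0, 0.4]},
    {"travel": [0.5, 0.8, 0], "dr": [0, 0, 0.4]},
    {"travel": [0.5, 0.8, 0], "dr": [0, 0, 0.4]},
    {"travel": [0.5, 0.8, 0], "dr": [0, 0, 0.4]},
    {"travel": [0.5, 0.8, 0], "dr": [0, 0, 0.4]},
    {"travel": [0.5, 0.8, 0], "dr": [0, 0, 0.4]},
    {"travel": [0.5, 0.8, 0], "dr": [0, 0, 0.4]},
    {"travel": [0.5, 0.8, 0], "dr": [0, 0, 0.4]},
    {"travel": [0.5, 0.8, 0], "dr": [0, 0, 0.4]},
    {"travel": [0.5, 0.8, 0], "dr": [0, 0, 0.4]},
    {"travel": [0.5, 0.8, 0], "dr": [0, 0, 0.4]},
    {"travel": [0.5, 0.8, 0], "dr": [0, 0, 0]}
  ],
  "fingers": 40
}}

```text
t: 1.6
tool_pos: [531.6, -111.8, 231.7]
eef_rot: [-1.509, 1.561, 2.383]
contact_force: [0.6, -0.8, 0.3]
opening: 80.2
```

```bash
cat > st.py <<'E'
from plant import arm
from h import *
s=arm.state(); R=Ro.from_euler('xyz',s["eef_rot"]).as_matrix()
print("t",s["t"],"pos",np.round(s["tool_pos"],1),"box",np.round(w2b(s["tool_pos"]),1),"yaw",np.degrees(np.arctan2(R[1,1],R[0,1])),"xaxis",np.round(R[:,0],3),"open",s["opening"],"F",np.round(s["contact_force"],1))
tgt=b2w([-117.3,-2.5]); print("to start",np.round((tgt-s["tool_pos"][:2])/50,3))
E
python3 st.py
```

```text
t 1.6 pos [ 531.6 -111.8  231.7] box [-138.4   25.6] yaw -47.03657114529344 xaxis [-0.007  0.007 -1.   ] open 80.21242278179041 F [ 0.6 -0.8  0.3]
to start [0.375 0.595]
```

Call:
{"name": "arm_command", "arguments": {
  "commands": [
    {"travel": [0.3, 0.5, 0]},
    {"travel": [0.08, 0.1, -0.4]},
    {"travel": [0, 0, -0.4]},
    {"travel": [0, 0, -0.4]},
    {"travel": [0, 0, -0.4]},
    {"travel": [0, 0, 0]}
  ]
}}

```text
schema error: expected keys travel, dr
```

```bash
python3 st.py
python3 - <<'E'
from plant import arm
import cv2
for n,(a,b,c,d) in dict(top=(190,340,210,410),side=(140,340,230,430)).items():
    f=arm.grab_frame(n)["frame"][a:b,c:d]; cv2.imwrite(f"pics/{n}1.png",cv2.resize(f,None,fx=3,fy=3,interpolation=cv2.INTER_CUBIC))
E
```

```text
t 1.6 pos [ 531.6 -111.8  231.7] box [-138.4   25.6] yaw -47.03657114529344 xaxis [-0.007  0.007 -1.   ] open 80.21242278179041 F [ 0.6 -0.8  0.3]
to start [0.375 0.595]
```

View pics/top1.png

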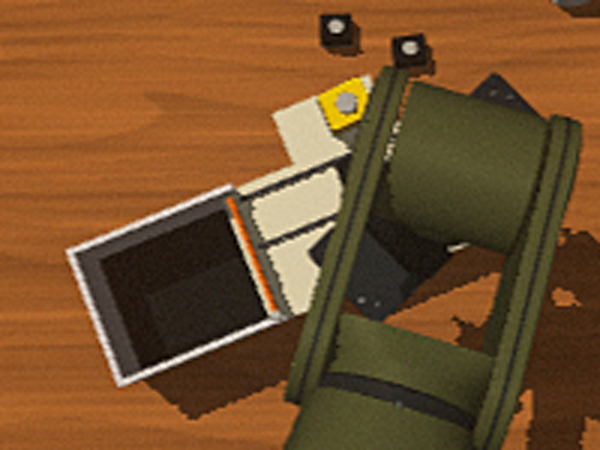

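View pics/side1.png

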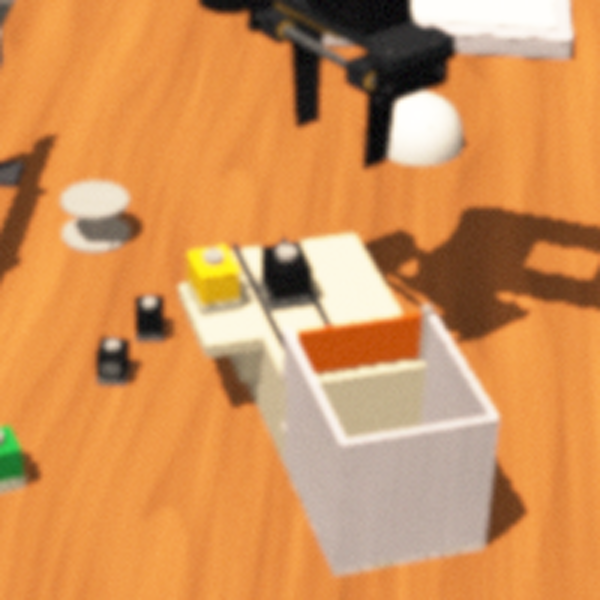

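The move was refused because each row needs both keys. Both pictures still show the hand high above the deck and nothing moved. I'll send it again.

Call:
{"name": "arm_command", "arguments": {
  "commands": [
    {"travel": [0.3, 0.5, 0], "dr": [0, 0, 0]},
    {"travel": [0.08, 0.1, -0.4], "dr": [0, 0, 0]},
    {"travel": [0, 0, -0.4], "dr": [0, 0, 0]},
    {"travel": [0, 0, -0.4], "dr": [0, 0, 0]},
    {"travel": [0, 0, -0.4], "dr": [0, 0, 0]},
    {"travel": [0, 0, 0], "dr": [0, 0, 0]}
  ]
}}

```text
t: 2.45
tool_pos: [546.2, -82.7, 141.1]
eef_rot: [-1.159, 1.551, 2.735]
contact_force: [0.3, 0.6, 0.5]
opening: 80.4
```

```bash
python3 st.py
python3 - <<'E'
from plant import arm
import cv2
for n,(a,b,c,d) in dict(side=(140,340,230,430)).items():
    f=arm.grab_frame(n)["frame"][a:b,c:d]; cv2.imwrite(f"pics/{n}2.png",cv2.resize(f,None,fx=3,fy=3,interpolation=cv2.INTER_CUBIC))
E
```

```text
t 2.45 pos [546.2 -82.7 141.1] box [-116.4    1.6] yaw -46.92079823234251 xaxis [-0.018  0.008 -1.   ] open 80.36995829087134 F [0.3 0.6 0.5]
to start [0.084 0.012]
```

View pics/side2.png

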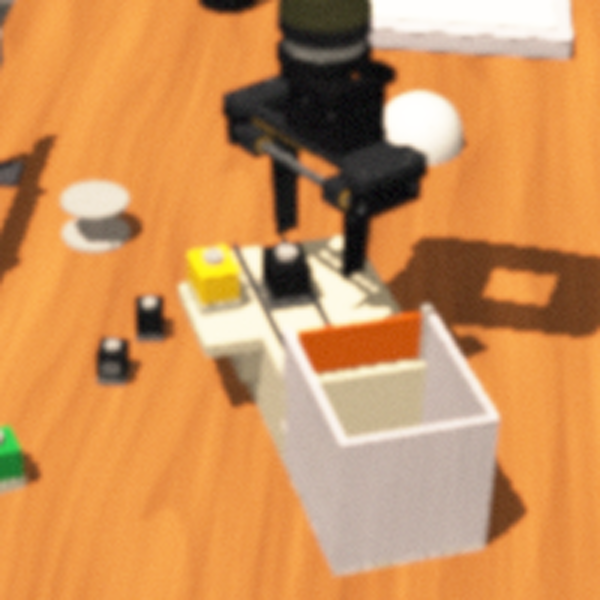

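The fingers are where planned: the trailing finger is behind the cartridge at zoom (287,225) and the leading one left of the lane at (353,265). I go down to a tip height of about 92.

Call:
{"name": "arm_command", "arguments": {
  "commands": [
    {"travel": [0.08, 0.01, -0.2], "dr": [-0.09, -0.2, 0]},
    {"travel": [0, 0, -0.2], "dr": [0, 0, 0]},
    {"travel": [0, 0, -0.08], "dr": [0, 0, 0]},
    {"travel": [0, 0, 0], "dr": [0, 0, 0]}
  ]
}}

```text
t: 3.0
tool_pos: [551.9, -83.3, 118.4]
eef_rot: [2.015, 1.565, -0.375]
contact_force: [-0.2, -0.5, 0.8]
opening: 80.2
```

```bash
python3 st.py
```

```text
t 3.0 pos [551.9 -83.3 118.4] box [-119.1   -3.5] yaw -46.96657273745298 xaxis [ 0.006 -0.002 -1.   ] open 80.16177976105372 F [-0.2 -0.5  0.8]
to start [-0.031  0.026]
```

Call:
{"name": "arm_command", "arguments": {
  "commands": [
    {"travel": [-0.09, 0.18, 0], "dr": [0, 0, 0]},
    {"travel": [-0.07, 0.185, 0], "dr": [0, 0, 0]},
    {"travel": [-0.07, 0.185, 0], "dr": [0, 0, 0]},
    {"travel": [-0.07, 0.185, 0], "dr": [0, 0, 0]},
    {"travel": [-0.07, 0.185, 0], "dr": [0, 0, 0]},
    {"travel": [-0.07, 0.185, 0], "dr": [0, 0, 0]},
    {"travel": [-0.07, 0.185, 0], "dr": [0, 0, 0]},
    {"travel": [0, 0, 0], "dr": [0, 0, 0]}
  ]
}}

```text
t: 4.0
tool_pos: [525.2, -13.8, 119.8]
eef_rot: [2.046, 1.562, -0.343]
contact_force: [0.2, -1.3, 0.2]
opening: 80.1
```

```bash
python3 st.py
python3 - <<'E'
from plant import arm
import cv2
for n,(a,b,c,d) in dict(side=(140,340,230,430),top=(190,340,210,410)).items():
    f=arm.grab_frame(n)["frame"][a:b,c:d]; cv2.imwrite(f"pics/{n}3.png",cv2.resize(f,None,fx=3,fy=3,interpolation=cv2.INTER_CUBIC))
E
```

```text
t 4.0 pos [525.2 -13.8 119.8] box [-44.5  -3.4] yaw -46.88137286538127 xaxis [ 0.008 -0.003 -1.   ] open 80.09549571561612 F [ 0.2 -1.3  0.2]
to start [ 0.504 -1.366]
```

View pics/side3.png

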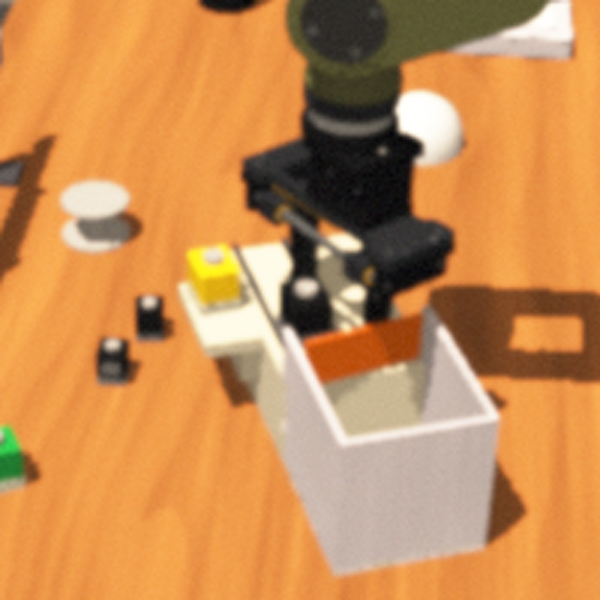

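View pics/top3.png

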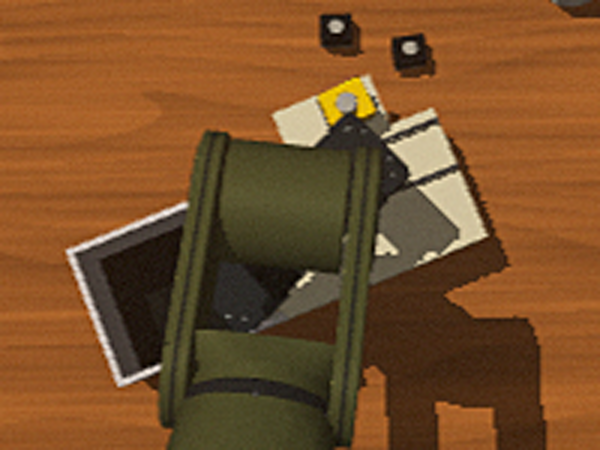

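In the side view the cartridge has advanced, with its knob at zoom (305,288), and the leading finger has begun to open the flap. I check the cartridge's position from the knob.

Run:
```python
from h import *
s=dict(np.load("side0.npz"))
k=lambda u,v:print(np.round(w2b(onplane(s,u/3+230-.33,v/3+140-.33,126)),1))
k(305,288); k(287,249)
import itertools
for u,v in((306,343),(423,312)): print(np.round(w2b(onplane(s,u/3+230-.33,v/3+140-.33,125)),1))
```

```text
[-52.8 -29.8]
[-110.8  -28. ]
[ 17.3 -49.9]
[-0.4 50.8]
```

Call:
{"name": "arm_command", "arguments": {
  "commands": [
    {"travel": [-0.05, 0.13, -0.02], "dr": [0, 0, 0]},
    {"travel": [-0.05, 0.13, -0.01], "dr": [0, 0, 0]},
    {"travel": [-0.05, 0.13, 0], "dr": [0, 0, 0]},
    {"travel": [-0.05, 0.13, 0], "dr": [0, 0, 0]},
    {"travel": [0, 0, 0], "dr": [0, 0, 0]},
    {"travel": [0, 0, 0], "dr": [0, 0, 0]}
  ]
}}

```text
t: 4.85
tool_pos: [515.9, 12.3, 119.1]
eef_rot: [1.981, 1.559, -0.409]
contact_force: [1.1, -1.9, 0.5]
opening: 80.4
```

```bash
python3 st.py
python3 - <<'E'
from plant import arm
import cv2
for n,(a,b,c,d) in dict(side=(140,340,230,430)).items():
    f=arm.grab_frame(n)["frame"][a:b,c:d]; cv2.imwrite(f"pics/{n}4.png",cv2.resize(f,None,fx=3,fy=3,interpolation=cv2.INTER_CUBIC))
E
```

```text
t 4.85 pos [515.9  12.3 119.1] box [-16.8  -4.1] yaw -46.95191630264465 xaxis [ 0.011 -0.005 -1.   ] open 80.42998526437803 F [ 1.1 -1.9  0.5]
to start [ 0.689 -1.888]
```

View pics/side4.png

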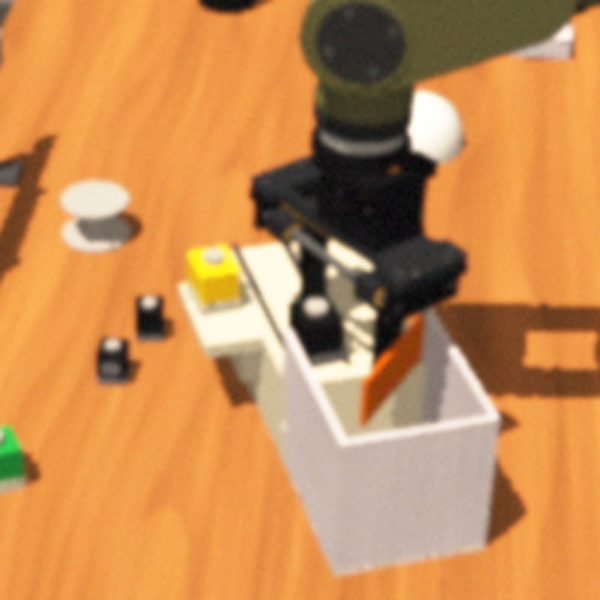

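The flap stands roughly 0.85 rad open on the leading finger, and the cartridge is still about 26 mm short of the gateway, with its knob at zoom (316,307). Now I push it over the sill.

Call:
{"name": "arm_command", "arguments": {
  "commands": [
    {"travel": [-0.06, 0.13, -0.01], "dr": [0, 0, 0]},
    {"travel": [-0.06, 0.13, -0.01], "dr": [0, 0, 0]},
    {"travel": [-0.05, 0.13, 0], "dr": [0, 0, 0]},
    {"travel": [-0.05, 0.13, 0], "dr": [0, 0, 0]},
    {"travel": [-0.05, 0.13, 0], "dr": [0, 0, 0]},
    {"travel": [-0.05, 0.13, 0], "dr": [0, 0, 0]},
    {"travel": [0, 0, 0], "dr": [0, 0, 0]},
    {"travel": [0, 0, 0], "dr": [0, 0, 0]}
  ]
}}

```text
t: 5.9
tool_pos: [498.8, 54.5, 118.2]
eef_rot: [2.061, 1.559, -0.329]
contact_force: [0.8, -0.5, 0.4]
opening: 79.9
```

```bash
python3 st.py
python3 - <<'E'
from plant import arm
import cv2
for n,(a,b,c,d) in dict(side=(140,340,230,430)).items():
    f=arm.grab_frame(n)["frame"][a:b,c:d]; cv2.imwrite(f"pics/{n}5.png",cv2.resize(f,None,fx=3,fy=3,interpolation=cv2.INTER_CUBIC))
E
```

```text
t 5.9 pos [498.8  54.5 118.2] box [28.7 -3.2] yaw -46.95834828654504 xaxis [ 0.011 -0.004 -1.   ] open 79.93234362350222 F [ 0.8 -0.5  0.4]
to start [ 1.031 -2.732]
```

View pics/side5.png

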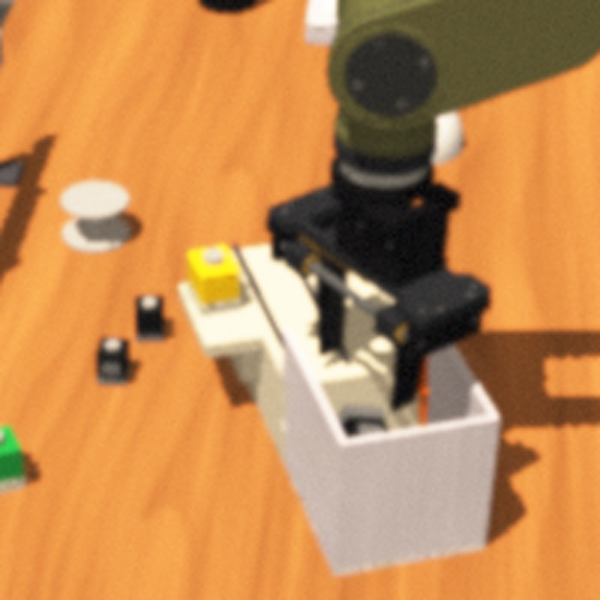

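The cartridge has dropped into the well: its grey foot shows at zoom (365,415). The flap is still held against the left side. I draw back along the lane.

Call:
{"name": "arm_command", "arguments": {
  "commands": [
    {"travel": [0.07, -0.185, 0], "dr": [0, 0, 0]},
    {"travel": [0.07, -0.185, 0], "dr": [0, 0, 0]},
    {"travel": [0.07, -0.185, 0], "dr": [0, 0, 0]},
    {"travel": [0.07, -0.185, 0], "dr": [0, 0, 0]},
    {"travel": [0.07, -0.185, 0], "dr": [0, 0, 0]},
    {"travel": [0.07, -0.185, 0], "dr": [0, 0, 0]},
    {"travel": [0.07, -0.185, 0], "dr": [0, 0, 0]},
    {"travel": [0.07, -0.185, 0], "dr": [0, 0, 0]},
    {"travel": [0.07, -0.185, 0], "dr": [0, 0, 0]},
    {"travel": [0.07, -0.185, 0], "dr": [0, 0, 0]},
    {"travel": [0.07, -0.185, 0], "dr": [0, 0, 0]},
    {"travel": [0, 0, 0], "dr": [0, 0, 0]}
  ]
}}

```text
t: 7.45
tool_pos: [539.3, -55.5, 117.1]
eef_rot: [2.021, 1.562, -0.372]
contact_force: [-0.2, 1.1, 0.2]
opening: 80.1
```

```bash
python3 st.py
```

```text
t 7.45 pos [539.3 -55.5 117.1] box [-88.5  -1.6] yaw -47.076241045757094 xaxis [ 0.008 -0.003 -1.   ] open 80.14958571088943 F [-0.2  1.1  0.2]
to start [ 0.222 -0.531]
```

Now straight up, then back away from the box so the cameras can see it.

Call:
{"name": "arm_command", "arguments": {
  "commands": [
    {"travel": [0, 0, 0.6], "dr": [0, 0, 0]},
    {"travel": [0, 0, 0.8], "dr": [0, 0, 0]},
    {"travel": [0, 0, 0.8], "dr": [0, 0, 0]},
    {"travel": [0, -0.6, 0], "dr": [0, 0, 0]},
    {"travel": [-0.3, -0.8, 0], "dr": [0, 0, 0]},
    {"travel": [-0.3, -0.8, 0], "dr": [0, 0, 0]},
    {"travel": [-0.3, -0.8, 0], "dr": [0, 0, 0]},
    {"travel": [-0.3, -0.8, 0], "dr": [0, 0, 0]},
    {"travel": [-0.3, -0.8, 0], "dr": [0, 0, 0]},
    {"travel": [0, 0, 0], "dr": [0, 0, 0]},
    {"travel": [0, 0, 0], "dr": [0, 0, 0]}
  ]
}}

```text
t: 8.82
tool_pos: [460.4, -288.7, 230.7]
eef_rot: [2.21, 1.562, -0.178]
contact_force: [0.9, 0.5, -0.2]
opening: 80.1
```

```bash
python3 st.py
python3 - <<'E'
from plant import arm
import cv2,numpy as np
from h import *
for n,(a,b,c,d) in dict(side=(140,340,230,430),top=(150,330,180,420)).items():
    F=arm.grab_frame(n)
    if n=="top":
        W=world(F); B=np.stack([(W[...,:2]-TB)@RB[:,0],(W[...,:2]-TB)@RB[:,1]],-1); H=W[...,2]
        m=(B[...,0]>10)&(B[...,0]<133)&(abs(B[...,1])<53)&(H<90)
        mm=m&(H>25); print("well: max h",H[m].max(),"raised px",mm.sum(),"at",np.round(np.median(B[mm],0),1) if mm.any() else None)
        f0=dict(np.load("top0.npz"));
        dif=(np.abs(F["frame"].astype(int)-f0["frame"]).max(-1)>60); print("diff px per obj", {k:int(dif[v-16:v+16,u-16:u+16].sum()) for k,(u,v) in dict(green=(268,175),cap=(197,204),reel=(402,180),winder=(120,297),dome=(486,288),yellow=(326,226)).items()})
    f=F["frame"][a:b,c:d]; cv2.imwrite(f"pics/{n}6.png",cv2.resize(f,None,fx=3,fy=3,interpolation=cv2.INTER_CUBIC))
E
```

```text
t 8.825 pos [ 460.4 -288.7  230.7] box [-278.1  155.4] yaw -46.77383028194535 xaxis [ 0.008 -0.001 -1.   ] open 80.07844321117024 F [ 0.9  0.5 -0.2]
to start [1.8   4.132]
well: max h 57.91753002830252 raised px 205 at [ 31.5 -18.6]
diff px per obj {'green': 0, 'cap': 0, 'reel': 0, 'winder': 0, 'dome': 841, 'yellow': 10}
```

View pics/side6.png

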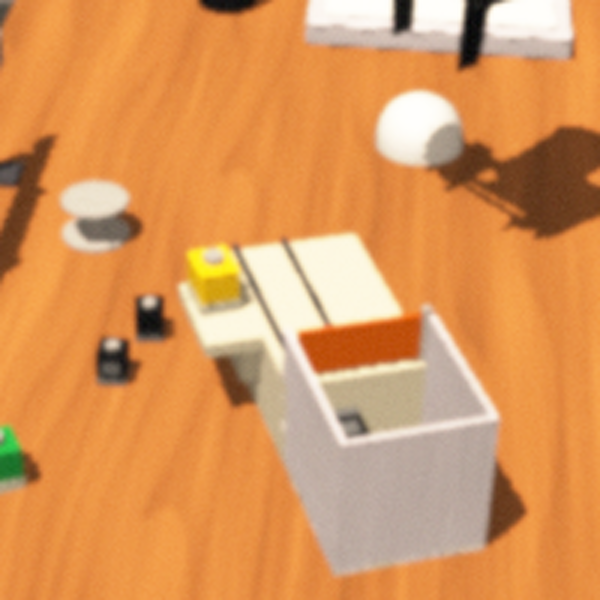

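View pics/top6.png

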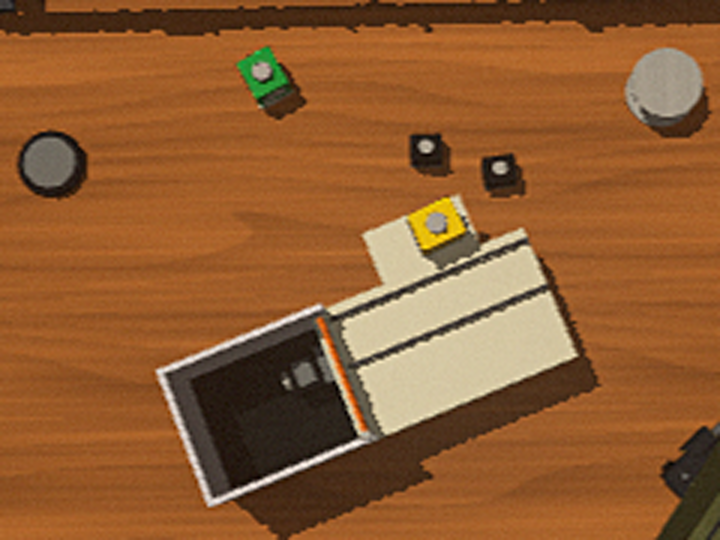

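The flap is shut again, the orange strip running straight across in both views. The cartridge lies in the well at top zoom (305,375), and the dome is at the same place in the side view as before. The dome's pixel difference comes from the arm and its shadow passing over it. One last check that the cartridge is low enough and at rest.

Run:
```python
from plant import arm
from h import *
for i in range(2):
    F=arm.grab_frame("top"); W=world(F); H=W[...,2]; B=np.stack([(W[...,:2]-TB)@RB[:,0],(W[...,:2]-TB)@RB[:,1]],-1)
    m=(B[...,0]>13)&(B[...,0]<130)&(abs(B[...,1])<50)&(H>20)&(H<85)
    print(m.sum(),np.percentile(H[m],[5,25,50,75,95]).round(1),np.percentile(B[m],[5,95],axis=0).round(1).tolist())
f=F["frame"]; o=(f[...,2]>150)&(f[...,1]<100)&(f[...,0]<60); o[:230]=0;o[310:]=0;o[:,:280]=0;o[:,315:]=0
v,u=np.nonzero(o); P=np.array([w2b(onplane(F,a,b,125)) for a,b in zip(u,v)]); print("flap",len(P),np.polyfit(P[:,1],P[:,0],1))
S=arm.grab_frame("side"); s0=dict(np.load("side0.npz"))
for n,F0,F1,(u,v) in(("dome",s0,S,(370,182)),("yellow",s0,S,(302,231))):
    print(n,(np.abs(F0["frame"].astype(int)-F1["frame"]).max(-1)>60)[v-16:v+16,u-14:u+14].sum())
```

```text
201 [36.1 47.8 49.9 51.2 53.6] [[15.1, -34.2], [51.4, -2.9]]
200 [35.1 48.  49.8 51.4 54. ] [[15.0, -34.2], [51.7, -2.7]]
flap 430 [ 0.18067134 -8.10380123]
dome 102
yellow 0
```

The cartridge top is at 50, i.e. lying flat on the floor at 10, and it is not moving. The flap slope of 0.18 came from a mask of 430 px that may have caught wood, so I compare the flap directly with the first frame. I also check the dome's outline.

Run:
```python
from plant import arm
from h import *
f0=dict(np.load("top0.npz"));s0=dict(np.load("side0.npz")); F=arm.grab_frame("top");S=arm.grab_frame("side")
def flap(F):
    W=world(F);B=np.stack([(W[...,:2]-TB)@RB[:,0],(W[...,:2]-TB)@RB[:,1]],-1)
    f=F["frame"].astype(int); o=(f[...,2]>120)&(f[...,2]-f[...,1]>70)&(W[...,2]>110)&(abs(B[...,1])<46)&(abs(B[...,0])<40)
    return o.sum(),np.polyfit(B[o][:,1],B[o][:,0],1).round(3)
print(flap(f0),flap(F))
def dome(F):
    m=((F["frame"].min(-1)>110)).astype(np.uint8); m[:165]=0;m[200:]=0;m[:,:345]=0;m[:,395:]=0
    v,u=np.nonzero(m);return len(u),np.percentile(u,[1,50,99]),np.percentile(v,[1,50,99])
print(dome(s0),dome(S))
```

```text
(np.int64(47), array([-0.009,  0.591])) (np.int64(49), array([-0.007,  0.544]))
(623, array([355., 369., 383.]), array([170., 183., 195.])) (613, array([355., 369., 382.]), array([170., 183., 194.]))
```

The flap is at the same angle as at the start, within 0.002 rad, and the dome has not moved. I hand in.

```bash
python3 -c "
from plant import arm
print(arm.close_job())"
```

```text
the job is handed in; nothing more can be done
None
```

The black cartridge is in the drop box's well and the flap is shut behind it; I handed the job in at about 9 s of robot time, and no verdict is reported. I set the jaws about 80 mm open and 22° off the lane. The leading finger swung the flap to about 0.85 rad by eye while the cartridge was still some 26 mm short of the gateway. The trailing finger then pushed the cartridge over the sill, and I drew back along the lane and lifted clear.

**Last checks:**
- **Cartridge:** it lies still in the well at about box (31, -19) mm, with its top at about 50 mm.
- **Flap:** its angle is within 0.002 rad of the first frame, so it is shut.
- **Other things:** the green and yellow cartridges, lens cap, reel, winder and dome look unmoved.
- **Forces:** the end-of-move readings stayed around 2 N or less. I did not measure the contact forces on the flap and cartridge themselves.

**Checks that disagreed:**
- A first flap fit gave a slope of 0.18. Its colour mask was too wide, and the depth-limited fit did not confirm it.
- The dome first showed changed pixels in both views. I put that down to the arm and its shadow, since its outline in the side view is unchanged.
- One move call was refused because of a missing key, and nothing moved.

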